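# Find the extractor nest with tired springs and fold down its tag

### The arm

A 6-joint arm with a two-finger parallel gripper is mounted at the origin on the work surface. World frame = base frame: x ahead of the robot, y to its left, z up, the work surface at z = 0. Lengths are in mm, angles in rad, forces in N, time in s.
With the tool pointing down it reaches from about 400 to 925 mm from the base axis. Payload 12.5 kg.
Tool frame: the origin (TCP) lies midway between the tips of the shut fingers; the grasp point (between the pads) lies 19 mm behind it; z points along the fingers, y is the direction in which the jaws open and shut (so a half turn about z gives the same grasp; the last joint's range is limited). The gripper opens to 95 mm and grips with 3 to 60 N. Pads are 20 mm wide; open, the fingers measure 119 mm over their backs; the gripper's body (75 mm by 180 mm) begins 59 mm behind the grasp point.
Start: joints at [-1.293, 0.491, 1.559, -0, 1.092, -0.106], TCP at [234.053, -579.541, 193.561] pointing down, gripper open.
Joint ranges: [-3.1, 3.1], [-0.84, 2.19], [0.05, 2.79], [-1.13, 4.28], [0.06, 2.93], [-2.69, 2.69]. Speed limits (rad/s): [2.22, 2.22, 2.79, 3.14, 3.14, 3.14].

### API

Orientations are given as [roll, pitch, yaw] about the fixed x, y, z axes, in that order (R = Rz(yaw) Ry(pitch) Rx(roll)).
In Python, from cell import * gives the robot as it stands. The module is installed in compiled form; this text tells all that it offers.
- The arm moves only by the tool carry_out, never from a script. Its argument "moves" is a list of rows, each an object of numbers: "dx", "dy", "dz": the shift along the tool's x, y, z in m; "twist": the turn about the tool's z in degrees. A call has 1 to 5 rows; each row is the pose to reach, as a shift and turn from the pose commanded when the call began, along the tool's axes at that moment; what a row does not reach only later rows make up. A row lasts 1/10 s, in which the tool goes at most 50 mm and 8.59 degrees, less where a joint would pass 70% of its speed; a pose out of reach is approached as far as the arm can. A call with a gripper value outside its range is refused whole. "grip" is the finger opening in m, from 0 to 0.0951, set as the call begins (left out, the last holds). The fingers move at their own pace and stop on an object; the grip force is fixed at half the most. Time passes only in rows, so rows that repeat a pose let the fingers close. It gives the time, the measured TCP pose, the force and the opening at its end, in the units of the state.
- state(): the state, without advancing time (a new reading comes with each control period).
- read_camera(name): name is "side" or "top"; returns (picture, depth): 400x640x3 uint8, red, green, blue; 400x640 float32, mm along the optical axis (not along the pixel's ray), 0 where there is no reading.
- camera_info(name): a dict with "mtx" (3x3 intrinsics, pixels), "R" (3x3) and "t" (3): a world point X has camera coordinates R X + t. Camera axes: x right, y down, z forward; pixel columns grow to the right and rows downward; lengths in mm; the calibration is good to about 2 mm. A picture is of the moment at which its call begins. camera_info takes no time and is no camera call.
- job_done(): hands the job in, once; it reports no verdict.
The state is a dict: "t": time; "joints": joint angles; "qvel": joint speeds; "tau": joint torques, N m; "eef_pos": TCP position; "tcp_rot": TCP orientation; "ft_force": force on the tool from outside, world axes, zero at the start; "moment": the same for the moment, N m; "opening": opening from 0.0 (shut) to 1.0 (fully open).
Only numpy, scipy, OpenCV 4.12 (cv2) and the standard library are available. Lean on these libraries where they do the work, as an engineer would, in place of code of your own. Each camera call takes 0.05 s, during which the arm holds its last target. There are 200 camera calls.

### The job

One of the three spring-mounted heater nests on the extractor's deck has tired springs. Working from the robot's left to its right, press each nest's pad gently with the fingertips so that it clearly sinks, and let it spring back up; then push the tag of the softest nest all the way down and leave the other two tags raised. Nothing is to be picked up, and the vials and labware around stay where they are.

Things in the scene. Friction and masses are not known exactly. Their poses are not given: they have to be found in the camera images.
- deck: aluminium heater deck, 236 mm (its x) by 410 mm (its y), on rubber feet, fixed to the bench; origin under its centre at bench level, its top 20 mm higher. Its y axis runs along the row of three nests, which stand in it at y = +125 mm (the robot's left), 0 (middle) and -125 mm (right); their pad centres lie at x = +28 mm in its frame and their tags in front of them, towards the robot. At a given start any nest may stand in any of the three places
- nest_k: one of three look-alike plug-in heater nests, 200 x 98 mm, screwed to the deck, with its pad and its tag; origin under the pad's centre on the deck's top, axes as the deck's. The three differ only in the stiffness of their springs: pushed 8 mm down the softest resists with about 3 N, the others with about 6.5 and 8 N
- padtop_k (a point): centre of the top of the pad of nest_k, moving with it: a plate 128 (x) by 86 (y) mm with dark rubber on top, on four springs, 64 mm above the bench when up. Corner lugs rise 4 mm above the rubber. It moves straight down, 12 mm to its stop, from a preload of 1.5 N or less
- pad_k (a joint): how far the pad of nest_k is pressed down, m: 0 up (at rest within 0.3 mm of 0), 0.012 on its stop. It springs back when let go
- tagtip_k (a point): middle of the free edge of the tag of nest_k, moving with it: a white plastic flap 32 mm wide, 56 mm long, 3 mm thick, rounded at the end, slanting 27 to 32 degrees up from level, rising from its hinge towards the robot; free edge about 80 mm above the bench
- tag_k (a joint): angle by which the tag of nest_k has been pushed down, rad: 0 to 0.08 raised, 0.55 fully down (level). Its hinge line is fixed 52 mm above the bench, 76 mm from the pad's centre along the deck's -x; pushed down, it lies level from there further along -x, its top 54 mm above the bench, just over a dark housing (top 48 mm). About 2 N on the outer half folds it; the stiff hinge keeps it there
- nest_m: one of three look-alike plug-in heater nests, 200 x 98 mm, screwed to the deck, with its pad and its tag; origin under the pad's centre on the deck's top, axes as the deck's. The three differ only in the stiffness of their springs: pushed 8 mm down the softest resists with about 3 N, the others with about 6.5 and 8 N
- padtop_m (a point): centre of the top of the pad of nest_m, moving with it: a plate 128 (x) by 86 (y) mm with dark rubber on top, on four springs, 64 mm above the bench when up. Corner lugs rise 4 mm above the rubber. It moves straight down, 12 mm to its stop, from a preload of 1.5 N or less
- pad_m (a joint): how far the pad of nest_m is pressed down, m: 0 up (at rest within 0.3 mm of 0), 0.012 on its stop. It springs back when let go
- tagtip_m (a point): middle of the free edge of the tag of nest_m, moving with it: a white plastic flap 32 mm wide, 56 mm long, 3 mm thick, rounded at the end, slanting 27 to 32 degrees up from level, rising from its hinge towards the robot; free edge about 80 mm above the bench
- tag_m (a joint): angle by which the tag of nest_m has been pushed down, rad: 0 to 0.08 raised, 0.55 fully down (level). Its hinge line is fixed 52 mm above the bench, 76 mm from the pad's centre along the deck's -x; pushed down, it lies level from there further along -x, its top 54 mm above the bench, just over a dark housing (top 48 mm). About 2 N on the outer half folds it; the stiff hinge keeps it there
- nest_r: one of three look-alike plug-in heater nests, 200 x 98 mm, screwed to the deck, with its pad and its tag; origin under the pad's centre on the deck's top, axes as the deck's. The three differ only in the stiffness of their springs: pushed 8 mm down the softest resists with about 3 N, the others with about 6.5 and 8 N
- padtop_r (a point): centre of the top of the pad of nest_r, moving with it: a plate 128 (x) by 86 (y) mm with dark rubber on top, on four springs, 64 mm above the bench when up. Corner lugs rise 4 mm above the rubber. It moves straight down, 12 mm to its stop, from a preload of 1.5 N or less
- pad_r (a joint): how far the pad of nest_r is pressed down, m: 0 up (at rest within 0.3 mm of 0), 0.012 on its stop. It springs back when let go
- tagtip_r (a point): middle of the free edge of the tag of nest_r, moving with it: a white plastic flap 32 mm wide, 56 mm long, 3 mm thick, rounded at the end, slanting 27 to 32 degrees up from level, rising from its hinge towards the robot; free edge about 80 mm above the bench
- tag_r (a joint): angle by which the tag of nest_r has been pushed down, rad: 0 to 0.08 raised, 0.55 fully down (level). Its hinge line is fixed 52 mm above the bench, 76 mm from the pad's centre along the deck's -x; pushed down, it lies level from there further along -x, its top 54 mm above the bench, just over a dark housing (top 48 mm). About 2 N on the outer half folds it; the stiff hinge keeps it there
- vial_a: small loose white-capped vial, 24 mm across and 43 mm tall, standing on the deck between two tag housings; origin under its centre. A bystander
- vial_b: a second such vial, between the other two tag housings. A bystander
- tube_rack: loose teal tube rack, 75 x 165 mm, 91 mm tall with its red-capped tubes, on the bench to the left (+y) of the deck; origin under its centre. A bystander
- well_plate: loose white deep-well plate, 86 x 128 x 42 mm, on the bench to the right (-y) of the deck; origin under its centre. A bystander
- driver: loose screwdriver, 170 mm long, lying on the bench close to the right end of the deck; origin at its middle. A bystander
- spring_dish: loose steel dish of spare springs, 76 mm across, 20 mm tall, on the bench close to the left end of the deck; origin under its centre. A bystander
- reagent: loose white reagent bottle, 60 mm across, 130 mm tall, on the bench near the robot, to its right; origin under its centre. A bystander
- pipette: loose pipette lying crosswise on the bench beyond the deck, about 220 mm long, 29 mm tall. A bystander

How it is judged:
By the outcome, as a careful person would: the job done as asked, in the order asked, and still so for the second after the job is handed in, with the robot touching nothing.
It also fails if it takes over 48 s, if anything falls off the work surface, if the arm or the gripper's body presses on something with over 40 N, if the wrist force passes 120 N, or if a joint passes its speed limit or range.

## Working session

There is one attempt and no reset: what is moved stays moved. The work goes in short steps, Python scripts to look and compute and a tool call to move; the robot and the scene stay as the last step left them, time stands still between calls to the robot, and variables do not carry over. Pictures are saved under pics/ and viewed, about 8 in all and at most 12, crops included, and the job is handed in when it is done.

Besides the shell and the picture viewer there is one more tool, called after ">>>" as name(argument=value, ...), one argument or row to a line, values as JSON. carry_out: Moves the arm, as the interface text tells. Its arguments: {"type":"object","properties":{"moves":{"type":"array","items":{"type":"object","properties":{"dx":{"type":"number"},"dy":{"type":"number"},"dz":{"type":"number"},"twist":{"type":"number"}}}},"grip":{"type":"number"}},"required":["moves"]}

```bash
mkdir -p pics
python3 - <<'E'
from cell import *
import cv2,numpy as np
for n in("top","side"):
    p,d=read_camera(n); np.savez(n+".npz",p=p,d=d)
    cv2.imwrite(f"pics/{n}0.png",p[...,::-1]); i=camera_info(n); print(n,i["mtx"].tolist(),i["R"].round(4).tolist(),i["t"])
print(state())
E
```

```text
top [[508.75524467435696, 0.0, 323.52130782225083], [0.0, 508.75524467435696, 201.7821102181875], [0.0, 0.0, 1.0]] [[0.0348, -0.9994, 0.0037], [-0.9741, -0.0348, -0.2234], [0.2234, 0.0042, -0.9747]] [1.03327277e-01 5.88669263e+02 1.55742540e+03]
side [[405.67534548512407, 0.0, 316.5798096961855], [0.0, 405.67534548512407, 205.9520374403788], [0.0, 0.0, 1.0]] [[-0.6799, -0.733, -0.0204], [-0.4773, 0.4634, -0.7466], [0.5567, -0.4979, -0.6649]] [ 405.97589084  344.69875101 1012.90849395]
{'t': 0.1, 'joints': array([-1.29260860e+00,  4.91501030e-01,  1.55937181e+00,  2.74619929e-05,
        1.09173048e+00, -1.05569356e-01]), 'qvel': array([ 1.14413961e-03, -1.40416082e-04, -3.32030099e-04,  9.11451684e-04,
       -1.41614989e-03, -6.04661374e-05]), 'tau': array([ 2.99141131e-03, -6.13620615e+01, -2.58606756e+01,  6.94080396e-02,
        4.69982601e-02, -5.24400969e-05]), 'eef_pos': array([ 233.98487061, -579.29456609,  193.02486537]), 'tcp_rot': array([-3.14059018e+00, -1.30719902e-04,  3.83744349e-01]), 'ft_force': array([-0.71994243, -0.38927188,  0.26342561]), 'moment': array([ 0.0023533 ,  0.0023367 , -0.01642192]), 'opening': 0.9987334081511268}
```

View pics/top0.png

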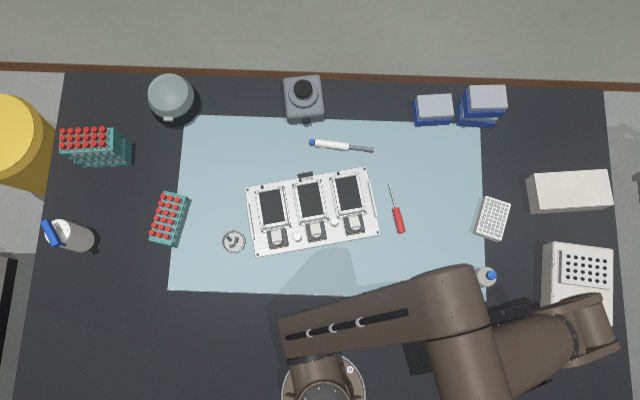

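View pics/side0.png

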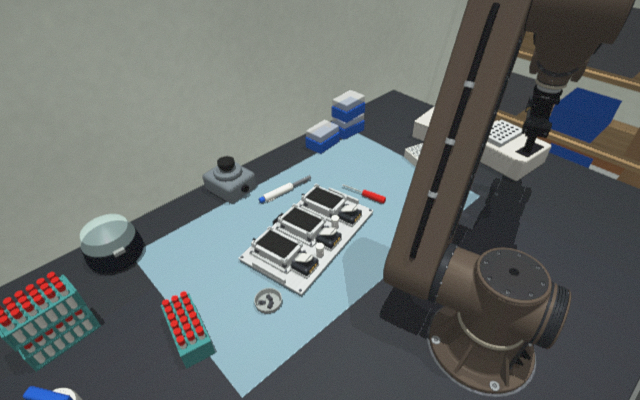

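The top view shows the three dark pads at about (272,208), (311,200) and (348,193), with the tags in front at about (277,238), (316,230) and (354,222). Vials sit between the housings at about (297,237) and (334,222). The side view shows the same row with the arm clear of it.

```bash
cat > h.py <<'E'
import numpy as np,cv2
from cell import *
def ray(n,uv,z):
    i=camera_info(n);R=np.array(i["R"]);t=np.array(i["t"]).ravel()
    d=R.T@np.linalg.inv(i["mtx"])@[uv[0],uv[1],1];c=-R.T@t
    return c+d*(z-c[2])/d[2]
def proj(n,X):
    i=camera_info(n);q=i["mtx"]@(i["R"]@np.array(X)+np.array(i["t"]).ravel());return q[:2]/q[2]
E
python3 - <<'E'
from h import *
for n,roi,mx in(("top",(240,160,390,262),60),("side",(235,180,375,295),50)):
    p=np.load(n+".npz")["p"]; x0,y0,x1,y1=roi
    m=(p.max(2)<mx).astype(np.uint8); M=np.zeros_like(m);M[y0:y1,x0:x1]=m[y0:y1,x0:x1]
    M=cv2.morphologyEx(M,cv2.MORPH_OPEN,np.ones((3,3)))
    for c in cv2.findContours(M,0,2)[0]:
        if cv2.contourArea(c)<60: continue
        r=cv2.minAreaRect(c); mo=cv2.moments(c); ce=(mo["m10"]/mo["m00"],mo["m01"]/mo["m00"])
        print(n,cv2.contourArea(c),np.round(ce,1),np.round(r[0],1),np.round(r[1],1),round(r[2],1),ray(n,r[0],64).round(1),ray(n,ce,64).round(1))
a=np.load("top.npz")["p"][155:265,235:395];b=np.load("side.npz")["p"][175:300,230:385]
a=cv2.resize(a,(800,550),interpolation=2); cv2.imwrite("pics/c1.png",a[...,::-1])
b=cv2.resize(b,None,fx=5,fy=4.8,interpolation=2);cv2.imwrite("pics/c2.png",b[...,::-1])
E
```

```text
(no output)
```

View pics/c1.png

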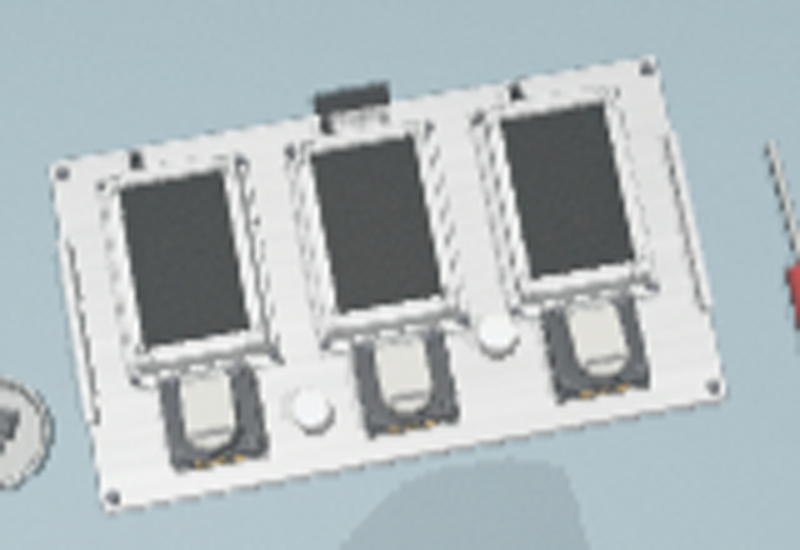

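View pics/c2.png

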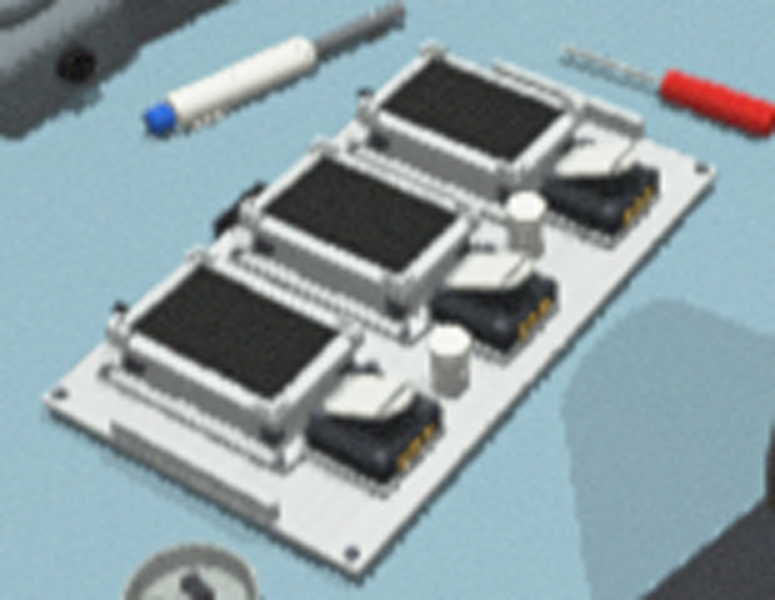

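The crops show all three tags raised. The deck's corner holes in the top crop are at (62,173), (648,68), (712,387) and (112,498). The dark mask was too strict, so I'll raise it.

Run:
```python
from h import *
P=[]
for n,roi,mx in(("top",(240,160,390,262),110),("side",(235,180,375,295),60)):
    p=np.load(n+".npz")["p"]; x0,y0,x1,y1=roi
    print(p[208,272] if n=="top" else p[222,307])
    m=(p.max(2)<mx).astype(np.uint8); M=np.zeros_like(m);M[y0:y1,x0:x1]=m[y0:y1,x0:x1]
    M=cv2.morphologyEx(M,cv2.MORPH_OPEN,np.ones((3,3)))
    for c in cv2.findContours(M,0,2)[0]:
        if cv2.contourArea(c)<250: continue
        r=cv2.minAreaRect(c); mo=cv2.moments(c); ce=(mo["m10"]/mo["m00"],mo["m01"]/mo["m00"])
        print(n,cv2.contourArea(c),np.round(r[1],1),round(r[2],1),ray(n,r[0],64).round(1),ray(n,ce,64).round(1))
h=[ray("top",(235+u/5,155+v/5),20) for u,v in((62,173),(648,68),(712,387),(112,498))]
h=np.array(h);c=h.mean(0);print(h.round(1),c.round(1))
y=(h[0]-h[1]+h[3]-h[2]);x=(h[0]-h[3]+h[1]-h[2]);print("yaw",np.arctan2(-y[0],y[1]),np.arctan2(x[1],x[0]))
for z,n in((64,"top"),):
  for u,v in((203,400),(402,372),(597,340)):print("tagmid",ray("top",(235+u/5,155+v/5),68).round(1))
```

```text
[83 86 85]
top 613.0 [31.8 21. ] 79.7 [567.5 187.   64. ] [567.7 186.9  64. ]
top 611.0 [31.8 20.9] 79.7 [594.7  64.9  64. ] [594.6  64.9  64. ]
top 600.0 [31.6 20.6] 78.7 [621.6 -56.8  64. ] [621.8 -56.7  64. ]
[46 50 49]
side 474.0 [33.3 17.4] 27.9 [569.5 185.   64. ] [568.6 185.   64. ]
side 386.0 [31.8 14.8] 26.6 [596.4  62.5  64. ] [595.5  62.9  64. ]
side 305.5 [29.5 12.7] 23.2 [623.1 -59.5  64. ] [623.3 -59.5  64. ]
[[ 631.2  273.7   20. ]
 [ 717.4 -112.    20. ]
 [ 503.4 -157.1   20. ]
 [ 417.7  227.    20. ]] [567.4  57.9  20. ]
yaw 0.21970494835315116 0.21157850015178228
tagmid [475.6 167.6  68. ]
tagmid [497.9  43.3  68. ]
tagmid [522.7 -79.   68. ]
```

>>> carry_out(
  moves=[
    {"dx": 0.028, "dy": -0.028, "twist": 2},
    {"dx": 0.06, "dy": -0.059, "twist": 5},
    {"dx": 0.092, "dy": -0.09, "twist": 8},
    {"dx": 0.122, "dy": -0.12, "twist": 9.4},
    {"dx": 0.15, "dy": -0.147, "twist": 9.4},
  ],
  grip=0,
)

```text
schema error: expected keys dx, dy, dz, twist
```

>>> carry_out(
  moves=[
    {"dx": 0.028, "dy": -0.028, "dz": 0, "twist": 2},
    {"dx": 0.06, "dy": -0.059, "dz": 0, "twist": 5},
    {"dx": 0.092, "dy": -0.09, "dz": 0, "twist": 8},
    {"dx": 0.122, "dy": -0.12, "dz": 0, "twist": 9.4},
    {"dx": 0.15, "dy": -0.147, "dz": 0, "twist": 9.4},
  ],
  grip=0,
)

```text
t: 0.6
eef_pos: [318.4, -385.1, 193.4]
tcp_rot: [-3.141, 0.0, 0.219]
ft_force: [0.5, -1.2, -0.3]
opening: 0.637
```

>>> carry_out(
  moves=[
    {"dx": 0.025, "dy": -0.034, "dz": 0, "twist": 0},
    {"dx": 0.05, "dy": -0.068, "dz": 0, "twist": 0},
    {"dx": 0.075, "dy": -0.102, "dz": 0, "twist": 0},
    {"dx": 0.1, "dy": -0.136, "dz": 0, "twist": 0},
    {"dx": 0.124, "dy": -0.17, "dz": 0, "twist": 0},
  ],
)

```text
t: 1.1
eef_pos: [402.4, -192.5, 193.5]
tcp_rot: [-3.142, 0.0, 0.22]
ft_force: [0.5, 0.3, -0.5]
opening: 0.216
```

>>> carry_out(
  moves=[
    {"dx": 0.025, "dy": -0.034, "dz": 0, "twist": 0},
    {"dx": 0.05, "dy": -0.068, "dz": 0, "twist": 0},
    {"dx": 0.075, "dy": -0.102, "dz": 0, "twist": 0},
    {"dx": 0.1, "dy": -0.136, "dz": 0, "twist": 0},
    {"dx": 0.124, "dy": -0.17, "dz": 0, "twist": 0},
  ],
)

```text
t: 1.6
eef_pos: [486.4, 0.6, 193.4]
tcp_rot: [3.142, 0.0, 0.22]
ft_force: [1.1, -0.9, -0.0]
opening: 0.004
```

>>> carry_out(
  moves=[
    {"dx": 0.025, "dy": -0.034, "dz": 0, "twist": 0},
    {"dx": 0.05, "dy": -0.068, "dz": 0.02, "twist": 0},
    {"dx": 0.075, "dy": -0.102, "dz": 0.04, "twist": 0},
    {"dx": 0.1, "dy": -0.136, "dz": 0.06, "twist": 0},
    {"dx": 0.121, "dy": -0.165, "dz": 0.08, "twist": 0},
  ],
)

```text
t: 2.1
eef_pos: [568.6, 188.3, 112.4]
tcp_rot: [3.142, 0.0, 0.22]
ft_force: [0.5, -1.3, -0.4]
opening: 0.006
```

>>> carry_out(
  moves=[
    {"dx": 0, "dy": 0, "dz": 0.015, "twist": 0},
    {"dx": 0, "dy": 0, "dz": 0.025, "twist": 0},
    {"dx": 0, "dy": 0, "dz": 0.03, "twist": 0},
    {"dx": 0, "dy": 0, "dz": 0.03, "twist": 0},
    {"dx": 0, "dy": 0, "dz": 0.03, "twist": 0},
  ],
)

```text
t: 2.6
eef_pos: [568.5, 185.6, 84.2]
tcp_rot: [3.141, -0.001, 0.219]
ft_force: [0.4, -0.0, 0.0]
opening: 0.004
```

>>> carry_out(
  moves=[
    {"dx": 0, "dy": 0, "dz": 0.014, "twist": 0},
    {"dx": 0, "dy": 0, "dz": 0.019, "twist": 0},
    {"dx": 0, "dy": 0, "dz": 0.022, "twist": 0},
    {"dx": 0, "dy": 0, "dz": 0.025, "twist": 0},
    {"dx": 0, "dy": 0, "dz": 0.0275, "twist": 0},
  ],
)

```text
t: 3.1
eef_pos: [568.2, 186.2, 55.8]
tcp_rot: [3.141, -0.0, 0.22]
ft_force: [0.2, 0.3, -0.5]
opening: 0.007
```

>>> carry_out(
  moves=[
    {"dx": 0, "dy": 0, "dz": 0, "twist": 0},
    {"dx": 0, "dy": 0, "dz": 0, "twist": 0},
    {"dx": 0, "dy": 0, "dz": 0, "twist": 0},
  ],
)

```text
t: 3.4
eef_pos: [568.2, 186.3, 56.2]
tcp_rot: [3.141, -0.0, 0.22]
ft_force: [0.1, 0.5, 0.5]
opening: 0.003
```

>>> carry_out(
  moves=[
    {"dx": 0, "dy": 0, "dz": 0, "twist": 0},
  ],
)

```text
t: 3.5
eef_pos: [568.3, 186.2, 56.2]
tcp_rot: [3.142, -0.0, 0.22]
ft_force: [-0.3, 0.5, -0.1]
opening: 0.008
```

>>> carry_out(
  moves=[
    {"dx": 0, "dy": 0, "dz": 0, "twist": 0},
  ],
)

```text
t: 3.6
eef_pos: [568.2, 186.2, 56.1]
tcp_rot: [3.142, -0.0, 0.22]
ft_force: [0.6, -0.6, 0.1]
opening: 0.004
```

There is no force at z=56, so I'll look.

Run:
```python
from h import *
p,d=read_camera("side"); s=state(); print(s["eef_pos"],s["ft_force"])
print(proj("side",s["eef_pos"]), proj("side",[568.3,186,64]))
b=cv2.resize(p[170:290,220:380],(800,600),interpolation=2);cv2.imwrite("pics/c3.png",b[...,::-1])
```

```text
[568.19057849 186.23131362  56.10919539] [-0.08838691 -0.47315402 -0.46350781]
[276.66674659 245.8447982 ] [276.47495015 243.95861345]
```

View pics/c3.png

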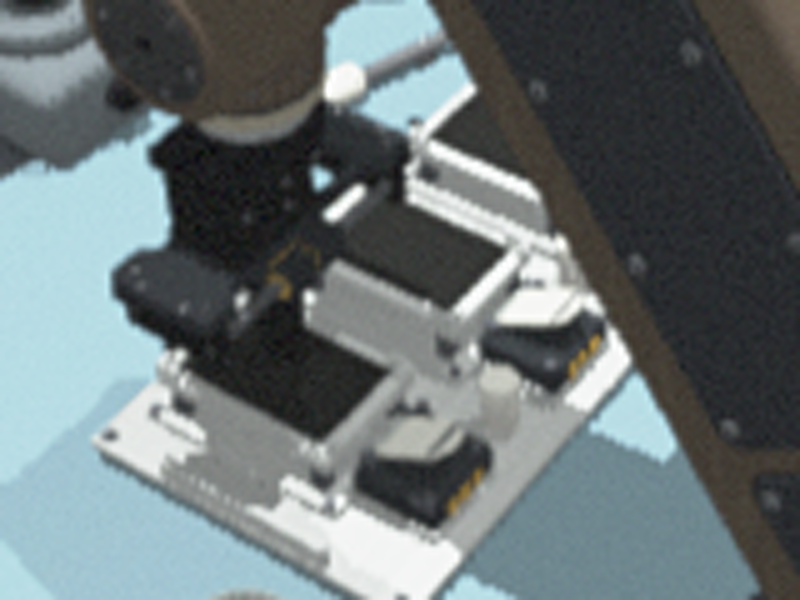

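The fingers are dark against dark rubber, so the tip can't be told apart. I'll use depth, before and now.

Run:
```python
from h import *
d0=np.load("side.npz")["d"]
i=camera_info("side");R=np.array(i["R"]);t=np.array(i["t"]).ravel();K=np.linalg.inv(i["mtx"])
D=np.median([read_camera("side")[1] for _ in range(2)],0)
def X(d):
    v,u=np.mgrid[0:400,0:640];r=np.stack([u,v,np.ones_like(u)],-1)@K.T
    return (r*d[...,None]-t)@R
A=X(d0);B=X(D)
np.set_printoptions(linewidth=200)
print(A[222:262:3,264:296:3,2].round(0).astype(int));print(B[222:262:3,264:296:3,2].round(0).astype(int))
s=np.stack([state()["ft_force"] for _ in range(5)]);print(s[:,2],state()["tau"].round(2))
# pad height from deck-frame interior
c,sn=np.cos(.219),np.sin(.219)
for Z in(A,B):
    dx=Z[...,0]-568;dy=Z[...,1]-186;x=c*dx+sn*dy;y=-sn*dx+c*dy
    for lo,hi in((-50,-20),(20,50)):
        m=(x>lo)&(x<hi)&(abs(y)<32)&(Z[...,2]>40)&(Z[...,2]<75); print(m.sum(),np.median(Z[m][:,2]),Z[m][:,2].std())
```

```text
[[  2   7   0  15  19  54  58  66  62  65  66]
 [  2   6   3  20  21  26  42  55  60  62  62]
 [  4  70  65  19  26  26  30  24  29  54  57]
 [ 64  64  65  65  65  22  29  30  32  28  29]
 [ 64  65  67  68  65  66  64  22  30  31  32]
 [ 66  66  69  66  68  65  62  64  63  23  25]
 [ 65  65  67  67  68  68  65  67  68  65  65]
 [ 69  67  65  66  67  65  69  66  68  67  63]
 [ 66  66  66  63  64  64  66  66  63  67  65]
 [ 63  65  66  63  68  67  66  65  66  68  64]
 [ 60  64  63  68  66  64  66  64  64  65  63]
 [ 34  28  59  64  63  66  63  65  66  64  30]
 [ 29  30  28  34  60  64  68  71  67  32  31]
 [939  25  31  29  29  56  60  64  30  30  56]]
[[200 206 200 190 180 180 558 167  65  65  66]
 [202 197 191 173 177 176 164  54  61  63  62]
 [200  67 135 174 165 165  30  33  28  54  60]
 [200 190 174 127 129 121  27  30  31  28  29]
 [191 175  66 113 119 110  65 480  28  28  28]
 [180  66  65  98 106  96  68  67  64  25  27]
 [170  66  66  66  85  83  65  66  66  66  63]
 [160  66  67  66  65  66  64  67  65  67  66]
 [ 65  67  66  65  66  65  66  65  65  66  65]
 [ 63  67  66  66  68  65  66  66  65  65  63]
 [ 58  64 502  66  67  67  66  68  66  62  62]
 [ 29  32  59  64  65  66  64  67  66  63  31]
 [ 28  30  29  29  60  66  70  72  62  29  31]
 [ 21  30  28  30  29  54  60  63  32  28  55]]
[-0.18971228 -0.18971228 -0.18971228 -0.18971228 -0.18971228] [ 0.000e+00 -6.270e+01 -1.916e+01  3.000e-02 -8.000e-02  0.000e+00]
175 65.99702545497607 1.7439230840503794
158 66.02177415708778 1.746348187001251
169 65.96434493848552 1.2966244678045873
86 65.99987602919111 1.179599000256779
```

The pad has not sunk. The fingertips end about 19 mm above the reported TCP, at z of roughly 75. I'll descend in small steps until I feel contact.

>>> carry_out(
  moves=[
    {"dx": 0, "dy": 0, "dz": 0.003, "twist": 0},
    {"dx": 0, "dy": 0, "dz": 0.006, "twist": 0},
    {"dx": 0, "dy": 0, "dz": 0.008, "twist": 0},
    {"dx": 0, "dy": 0, "dz": 0.008, "twist": 0},
  ],
)

```text
t: 4.15
eef_pos: [567.9, 186.2, 47.5]
tcp_rot: [3.142, 0.001, 0.22]
ft_force: [-0.3, 0.4, -0.4]
opening: 0.001
```

>>> carry_out(
  moves=[
    {"dx": 0, "dy": 0, "dz": 0.002, "twist": 0},
    {"dx": 0, "dy": 0, "dz": 0.002, "twist": 0},
  ],
)

```text
t: 4.35
eef_pos: [568.1, 186.2, 45.8]
tcp_rot: [3.142, 0.0, 0.22]
ft_force: [0.6, 0.2, 0.1]
opening: 0.002
```

>>> carry_out(
  moves=[
    {"dx": 0, "dy": 0, "dz": 0.002, "twist": 0},
    {"dx": 0, "dy": 0, "dz": 0.002, "twist": 0},
  ],
)

```text
t: 4.55
eef_pos: [568.1, 186.2, 43.8]
tcp_rot: [3.141, 0.0, 0.22]
ft_force: [-0.3, -0.6, -0.9]
opening: 0.005
```

>>> carry_out(
  moves=[
    {"dx": 0, "dy": 0, "dz": 0.002, "twist": 0},
    {"dx": 0, "dy": 0, "dz": 0.002, "twist": 0},
  ],
)

```text
t: 4.75
eef_pos: [568.2, 186.2, 42.0]
tcp_rot: [3.142, -0.0, 0.22]
ft_force: [0.2, -0.2, 2.3]
opening: 0.002
```

>>> carry_out(
  moves=[
    {"dx": 0, "dy": 0, "dz": 0.002, "twist": 0},
    {"dx": 0, "dy": 0, "dz": 0.002, "twist": 0},
  ],
)

```text
t: 4.95
eef_pos: [568.2, 186.2, 40.0]
tcp_rot: [3.142, -0.0, 0.22]
ft_force: [-0.4, -0.1, 3.5]
opening: 0.002
```

>>> carry_out(
  moves=[
    {"dx": 0, "dy": 0, "dz": 0.002, "twist": 0},
    {"dx": 0, "dy": 0, "dz": 0.002, "twist": 0},
  ],
)

```text
t: 5.15
eef_pos: [568.3, 186.2, 38.0]
tcp_rot: [3.142, -0.0, 0.22]
ft_force: [-0.2, -0.4, 4.0]
opening: 0.004
```

>>> carry_out(
  moves=[
    {"dx": 0, "dy": 0, "dz": 0.002, "twist": 0},
    {"dx": 0, "dy": 0, "dz": 0.002, "twist": 0},
  ],
)

```text
t: 5.35
eef_pos: [568.2, 186.2, 36.0]
tcp_rot: [3.142, -0.0, 0.22]
ft_force: [-0.8, 0.1, 5.8]
opening: 0.004
```

>>> carry_out(
  moves=[
    {"dx": 0, "dy": 0, "dz": 0, "twist": 0},
  ],
)

```text
t: 5.45
eef_pos: [568.3, 186.2, 36.2]
tcp_rot: [3.142, -0.0, 0.22]
ft_force: [0.0, -0.1, 6.0]
opening: 0.005
```

>>> carry_out(
  moves=[
    {"dx": 0, "dy": 0, "dz": 0, "twist": 0},
  ],
)

```text
t: 5.55
eef_pos: [568.3, 186.2, 36.2]
tcp_rot: [3.141, -0.0, 0.22]
ft_force: [-0.9, -0.5, 6.3]
opening: 0.006
```

```bash
cat >> h.py <<'E'
def padz(c3):
    i=camera_info("side");R=np.array(i["R"]);t=np.array(i["t"]).ravel();K=np.linalg.inv(i["mtx"])
    v,u=np.mgrid[0:400,0:640];r=np.stack([u,v,np.ones_like(u)],-1)@K.T
    c,sn=np.cos(.219),np.sin(.219)
    for k in range(2):
        p,d=read_camera("side");Z=(r*d[...,None]-t)@R;o=[]
        for cx,cy in c3:
            dx=Z[...,0]-cx;dy=Z[...,1]-cy;x=c*dx+sn*dy;y=-sn*dx+c*dy
            m=(x>-50)&(x<-20)&(abs(y)<32)&(Z[...,2]>45)&(Z[...,2]<75);o.append((m.sum(),round(float(np.mean(Z[m][:,2])),2)))
        print(o,state()["ft_force"].round(2))
    return p
E
python3 -c "
from h import *
padz([(568,186),(595.3,63.8),(622.5,-58)])"
```

```text
[(np.int64(174), 59.06), (np.int64(142), 66.07), (np.int64(0), nan)] [-0.78  0.76  5.06]
[(np.int64(176), 58.97), (np.int64(138), 66.04), (np.int64(0), nan)] [-0.53  0.15  5.28]
  return _methods._mean(a, axis=axis, dtype=dtype,
  ret = ret.dtype.type(ret / rcount)
```

The depth reading agrees: the left pad sank 7 mm at about 5.7 N, so it is not the softest. I'll release it and go to the middle.

>>> carry_out(
  moves=[
    {"dx": 0, "dy": 0, "dz": -0.004, "twist": 0},
    {"dx": 0, "dy": 0, "dz": -0.009, "twist": 0},
    {"dx": 0, "dy": 0, "dz": -0.02, "twist": 0},
    {"dx": 0, "dy": 0, "dz": -0.035, "twist": 0},
    {"dx": 0, "dy": 0.02, "dz": -0.035, "twist": 0},
  ],
)

```text
t: 6.15
eef_pos: [572.9, 168.1, 73.2]
tcp_rot: [3.142, -0.003, 0.222]
ft_force: [-0.1, 0.7, 0.7]
opening: 0.002
```

>>> carry_out(
  moves=[
    {"dx": 0, "dy": 0.03, "dz": 0, "twist": 0},
    {"dx": 0, "dy": 0.065, "dz": 0, "twist": 0},
    {"dx": 0, "dy": 0.09, "dz": 0, "twist": 0},
    {"dx": 0, "dy": 0.105, "dz": 0, "twist": 0},
    {"dx": 0, "dy": 0.105, "dz": 0, "twist": 0},
  ],
)

```text
t: 6.65
eef_pos: [595.7, 62.9, 71.3]
tcp_rot: [3.141, -0.0, 0.218]
ft_force: [0.1, 0.4, -0.6]
opening: 0.004
```

>>> carry_out(
  moves=[
    {"dx": 0, "dy": 0, "dz": 0.01, "twist": 0},
    {"dx": 0, "dy": 0, "dz": 0.018, "twist": 0},
    {"dx": 0, "dy": 0, "dz": 0.024, "twist": 0},
    {"dx": 0, "dy": 0, "dz": 0.026, "twist": 0},
    {"dx": 0, "dy": 0, "dz": 0.026, "twist": 0},
  ],
)

```text
t: 7.15
eef_pos: [595.1, 64.7, 44.5]
tcp_rot: [-3.141, 0.001, 0.22]
ft_force: [0.6, 0.6, 0.2]
opening: 0.005
```

>>> carry_out(
  moves=[
    {"dx": 0, "dy": 0, "dz": 0.002, "twist": 0},
    {"dx": 0, "dy": 0, "dz": 0.004, "twist": 0},
    {"dx": 0, "dy": 0, "dz": 0.004, "twist": 0},
  ],
)

```text
t: 7.45
eef_pos: [595.6, 64.4, 41.2]
tcp_rot: [-3.142, -0.001, 0.22]
ft_force: [-0.5, 2.4, 3.1]
opening: 0.008
```

>>> carry_out(
  moves=[
    {"dx": 0, "dy": 0, "dz": 0.002, "twist": 0},
    {"dx": 0, "dy": 0, "dz": 0.004, "twist": 0},
    {"dx": 0, "dy": 0, "dz": 0.0045, "twist": 0},
    {"dx": 0, "dy": 0, "dz": 0.0045, "twist": 0},
  ],
)

```text
t: 7.85
eef_pos: [595.6, 64.4, 36.8]
tcp_rot: [3.142, -0.001, 0.22]
ft_force: [-0.4, 3.6, 6.5]
opening: 0.004
```

>>> carry_out(
  moves=[
    {"dx": 0, "dy": 0, "dz": 0, "twist": 0},
  ],
)

```text
t: 7.95
eef_pos: [595.6, 64.4, 36.9]
tcp_rot: [3.142, -0.001, 0.22]
ft_force: [-1.1, 3.7, 6.9]
opening: 0.005
```

```bash
python3 -W ignore -c "
from h import *
padz([(568,186),(595.3,63.8),(622.5,-58)])"
```

```text
[(np.int64(170), 65.9), (np.int64(144), 59.78), (np.int64(63), 66.43)] [-1.28  3.88  7.41]
[(np.int64(171), 65.9), (np.int64(143), 59.58), (np.int64(64), 66.13)] [-0.04  3.99  5.69]
```

The middle pad sank about 6.3 mm at about 6.7 N (the stiffest), and the left pad is back up. Next is the right pad.

>>> carry_out(
  moves=[
    {"dx": 0, "dy": 0, "dz": -0.004, "twist": 0},
    {"dx": 0, "dy": 0, "dz": -0.009, "twist": 0},
    {"dx": 0, "dy": 0, "dz": -0.02, "twist": 0},
    {"dx": 0, "dy": 0, "dz": -0.035, "twist": 0},
    {"dx": 0, "dy": 0.02, "dz": -0.035, "twist": 0},
  ],
)

```text
t: 8.55
eef_pos: [600.2, 45.7, 73.7]
tcp_rot: [3.141, -0.002, 0.222]
ft_force: [1.0, -0.7, -0.6]
opening: 0.006
```

>>> carry_out(
  moves=[
    {"dx": 0, "dy": 0.03, "dz": 0, "twist": 0},
    {"dx": 0, "dy": 0.065, "dz": 0, "twist": 0},
    {"dx": 0, "dy": 0.09, "dz": 0, "twist": 0},
    {"dx": 0, "dy": 0.105, "dz": 0, "twist": 0},
    {"dx": 0, "dy": 0.105, "dz": 0, "twist": 0},
  ],
)

```text
t: 9.05
eef_pos: [622.8, -59.3, 71.8]
tcp_rot: [3.141, -0.0, 0.218]
ft_force: [-0.0, -0.0, -0.8]
opening: 0.001
```

>>> carry_out(
  moves=[
    {"dx": 0, "dy": 0, "dz": 0.01, "twist": 0},
    {"dx": 0, "dy": 0, "dz": 0.018, "twist": 0},
    {"dx": 0, "dy": 0, "dz": 0.024, "twist": 0},
    {"dx": 0, "dy": 0, "dz": 0.026, "twist": 0},
    {"dx": 0, "dy": 0, "dz": 0.026, "twist": 0},
  ],
)

```text
t: 9.55
eef_pos: [622.4, -57.3, 45.0]
tcp_rot: [-3.141, 0.001, 0.22]
ft_force: [-0.7, 0.5, 0.4]
opening: -0.0
```

>>> carry_out(
  moves=[
    {"dx": 0, "dy": 0, "dz": 0.002, "twist": 0},
    {"dx": 0, "dy": 0, "dz": 0.004, "twist": 0},
    {"dx": 0, "dy": 0, "dz": 0.004, "twist": 0},
  ],
)

```text
t: 9.85
eef_pos: [622.7, -57.8, 41.5]
tcp_rot: [3.141, -0.0, 0.22]
ft_force: [0.5, 0.6, 0.7]
opening: 0.002
```

>>> carry_out(
  moves=[
    {"dx": 0, "dy": 0, "dz": 0.002, "twist": 0},
    {"dx": 0, "dy": 0, "dz": 0.004, "twist": 0},
    {"dx": 0, "dy": 0, "dz": 0.0045, "twist": 0},
    {"dx": 0, "dy": 0, "dz": 0.0045, "twist": 0},
  ],
)

```text
t: 10.25
eef_pos: [622.8, -57.8, 37.1]
tcp_rot: [3.141, -0.0, 0.22]
ft_force: [0.6, 0.8, 1.1]
opening: 0.004
```

>>> carry_out(
  moves=[
    {"dx": 0, "dy": 0, "dz": 0, "twist": 0},
  ],
)

```text
t: 10.35
eef_pos: [622.7, -57.8, 37.1]
tcp_rot: [3.141, -0.0, 0.22]
ft_force: [-0.8, 1.4, 1.5]
opening: 0.009
```

```bash
python3 -W ignore -c "
from h import *
padz([(568,186),(595.3,63.8),(622.5,-58)])"
```

```text
[(np.int64(166), 65.97), (np.int64(141), 66.06), (np.int64(121), 60.05)] [ 0.23 -0.15  2.22]
[(np.int64(175), 65.85), (np.int64(136), 66.15), (np.int64(116), 59.77)] [0.41 0.36 1.76]
```

The right nest is the softest: about 2 N at 6.2 mm. I'll lift and move over its tag's outer half, 118 mm towards the robot.

>>> carry_out(
  moves=[
    {"dx": 0, "dy": 0, "dz": -0.004, "twist": 0},
    {"dx": 0, "dy": 0, "dz": -0.009, "twist": 0},
    {"dx": 0, "dy": 0, "dz": -0.02, "twist": 0},
    {"dx": 0, "dy": 0, "dz": -0.04, "twist": 0},
    {"dx": 0, "dy": 0, "dz": -0.055, "twist": 0},
  ],
)

```text
t: 10.95
eef_pos: [622.8, -57.8, 93.7]
tcp_rot: [3.141, -0.001, 0.22]
ft_force: [-0.3, 0.6, -0.4]
opening: 0.004
```

>>> carry_out(
  moves=[
    {"dx": -0.025, "dy": 0, "dz": 0, "twist": 0},
    {"dx": -0.055, "dy": 0, "dz": 0, "twist": 0},
    {"dx": -0.085, "dy": 0, "dz": 0, "twist": 0},
    {"dx": -0.108, "dy": 0, "dz": 0, "twist": 0},
    {"dx": -0.118, "dy": 0, "dz": 0, "twist": 0},
  ],
)

```text
t: 11.45
eef_pos: [506.0, -83.7, 92.9]
tcp_rot: [3.141, 0.0, 0.219]
ft_force: [0.8, -0.3, -0.2]
opening: 0.004
```

>>> carry_out(
  moves=[
    {"dx": 0, "dy": 0, "dz": 0, "twist": 0},
    {"dx": 0, "dy": 0, "dz": 0.008, "twist": 0},
    {"dx": 0, "dy": 0, "dz": 0.018, "twist": 0},
    {"dx": 0, "dy": 0, "dz": 0.028, "twist": 0},
    {"dx": 0, "dy": 0, "dz": 0.034, "twist": 0},
  ],
)

```text
t: 11.95
eef_pos: [507.3, -83.2, 56.4]
tcp_rot: [-3.141, 0.002, 0.22]
ft_force: [-1.3, -0.5, 1.6]
opening: 0.005
```

>>> carry_out(
  moves=[
    {"dx": 0, "dy": 0, "dz": 0.004, "twist": 0},
    {"dx": 0, "dy": 0, "dz": 0.008, "twist": 0},
    {"dx": 0, "dy": 0, "dz": 0.012, "twist": 0},
    {"dx": 0, "dy": 0, "dz": 0.016, "twist": 0},
    {"dx": 0, "dy": 0, "dz": 0.019, "twist": 0},
  ],
)

```text
t: 12.45
eef_pos: [507.5, -83.5, 38.8]
tcp_rot: [3.141, -0.0, 0.22]
ft_force: [-0.3, -0.3, 1.7]
opening: 0.008
```

>>> carry_out(
  moves=[
    {"dx": 0, "dy": 0, "dz": 0.002, "twist": 0},
    {"dx": 0, "dy": 0, "dz": 0.003, "twist": 0},
    {"dx": 0, "dy": 0, "dz": 0.003, "twist": 0},
  ],
)

```text
t: 12.75
eef_pos: [507.5, -83.5, 36.0]
tcp_rot: [3.142, -0.0, 0.22]
ft_force: [-0.6, -1.2, -0.1]
opening: 0.001
```

>>> carry_out(
  moves=[
    {"dx": 0, "dy": 0, "dz": 0.0015, "twist": 0},
    {"dx": 0, "dy": 0, "dz": 0.0015, "twist": 0},
  ],
)

```text
t: 12.95
eef_pos: [507.6, -83.5, 34.5]
tcp_rot: [3.141, -0.0, 0.22]
ft_force: [-0.0, 0.5, -0.1]
opening: 0.008
```

>>> carry_out(
  moves=[
    {"dx": 0, "dy": 0, "dz": 0.001, "twist": 0},
    {"dx": 0, "dy": 0, "dz": 0.001, "twist": 0},
  ],
)

```text
t: 13.15
eef_pos: [507.5, -83.5, 33.5]
tcp_rot: [3.141, -0.0, 0.22]
ft_force: [-0.7, -0.6, -0.4]
opening: 0.005
```

>>> carry_out(
  moves=[
    {"dx": 0, "dy": 0, "dz": 0.0005, "twist": 0},
    {"dx": 0, "dy": 0, "dz": 0.0005, "twist": 0},
  ],
)

```text
t: 13.35
eef_pos: [507.5, -83.5, 33.0]
tcp_rot: [3.141, -0.0, 0.22]
ft_force: [0.2, 0.1, 0.4]
opening: 0.006
```

There is no resistance now: either the tag has snapped down or the finger slipped past its edge. I'll look.

Run:
```python
from h import *
p,d=read_camera("side"); 
b=cv2.resize(p[170:250,300:400],(800,640),interpolation=2)[:600];b=cv2.convertScaleAbs(b,alpha=1.5,beta=10);cv2.imwrite("pics/c4.png",b[...,::-1])
print(state()["eef_pos"],proj("side",[507.5,-83.5,54]))
```

```text
[507.49748221 -83.49694791  33.00881093] [354.31931054 213.26808273]
```

View pics/c4.png

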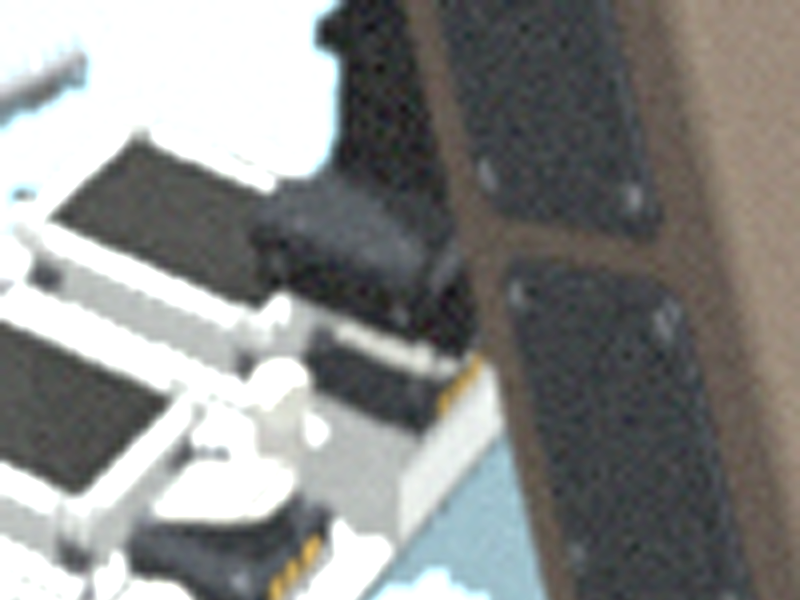

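The right tag, crop (340,335) to (445,370), looks close to level under the finger. I'll push on to feel the stop.

>>> carry_out(
  moves=[
    {"dx": 0, "dy": 0, "dz": 0.0005, "twist": 0},
    {"dx": 0, "dy": 0, "dz": 0.0005, "twist": 0},
  ],
)

```text
t: 13.6
eef_pos: [507.5, -83.5, 32.6]
tcp_rot: [3.141, -0.0, 0.22]
ft_force: [-1.2, 0.5, 1.0]
opening: 0.004
```

>>> carry_out(
  moves=[
    {"dx": 0, "dy": 0, "dz": 0.0005, "twist": 0},
    {"dx": 0, "dy": 0, "dz": 0.0005, "twist": 0},
  ],
)

```text
t: 13.8
eef_pos: [507.5, -83.5, 32.4]
tcp_rot: [3.141, -0.0, 0.22]
ft_force: [-2.1, -0.3, 7.7]
opening: 0.005
```

>>> carry_out(
  moves=[
    {"dx": 0, "dy": 0, "dz": 0.0005, "twist": 0},
    {"dx": 0, "dy": 0, "dz": 0.0005, "twist": 0},
  ],
)

```text
t: 14.0
eef_pos: [507.5, -83.5, 32.2]
tcp_rot: [3.141, -0.0, 0.22]
ft_force: [-4.1, 1.2, 13.0]
opening: 0.004
```

The force rises sharply at the expected height, so this is the stop. I'll retreat and check.

>>> carry_out(
  moves=[
    {"dx": 0, "dy": 0, "dz": -0.005, "twist": 0},
    {"dx": 0, "dy": 0, "dz": -0.02, "twist": 0},
    {"dx": 0, "dy": 0, "dz": -0.05, "twist": 0},
    {"dx": 0, "dy": 0, "dz": -0.09, "twist": 0},
    {"dx": 0, "dy": 0, "dz": -0.13, "twist": 0},
  ],
)

```text
t: 14.5
eef_pos: [507.1, -83.4, 162.7]
tcp_rot: [-3.141, 0.001, 0.22]
ft_force: [0.2, -0.7, 0.8]
opening: 0.004
```

>>> carry_out(
  moves=[
    {"dx": 0, "dy": 0, "dz": -0.02, "twist": 0},
    {"dx": -0.018, "dy": 0.025, "dz": -0.03, "twist": 0},
    {"dx": -0.042, "dy": 0.058, "dz": -0.03, "twist": 0},
    {"dx": -0.067, "dy": 0.092, "dz": -0.03, "twist": 0},
    {"dx": -0.092, "dy": 0.126, "dz": -0.03, "twist": 0},
  ],
)

```text
t: 15.0
eef_pos: [444.4, -227.6, 191.7]
tcp_rot: [3.141, -0.0, 0.22]
ft_force: [0.7, -0.3, 0.1]
opening: 0.006
```

>>> carry_out(
  moves=[
    {"dx": -0.02, "dy": 0.034, "dz": 0, "twist": 0},
    {"dx": -0.04, "dy": 0.07, "dz": 0, "twist": 0},
    {"dx": -0.06, "dy": 0.11, "dz": 0, "twist": 0},
    {"dx": -0.08, "dy": 0.145, "dz": 0, "twist": 0},
    {"dx": -0.1, "dy": 0.17, "dz": 0, "twist": 0},
  ],
)

```text
t: 15.5
eef_pos: [383.8, -416.4, 191.4]
tcp_rot: [3.141, -0.0, 0.219]
ft_force: [-0.1, 1.1, 0.2]
opening: 0.004
```

```bash
python3 -W ignore - <<'E'
from h import *
p=padz([(568,186),(595.3,63.8),(622.5,-58)]); q,_=read_camera("top"); print(state()["t"],state()["eef_pos"])
b=cv2.resize(p[175:300,230:385],(620,500),interpolation=2)
cv2.imwrite("pics/f1.png",b[...,::-1]);cv2.imwrite("pics/f2.png",q[...,::-1])
E
```

```text
[(np.int64(165), 65.97), (np.int64(140), 66.04), (np.int64(122), 66.19)] [-1.2  -1.55  0.01]
[(np.int64(176), 65.92), (np.int64(138), 65.97), (np.int64(118), 66.1)] [ 0.45  0.37 -0.18]
15.65 [ 383.74094876 -415.26147473  191.11454316]
```

View pics/f1.png

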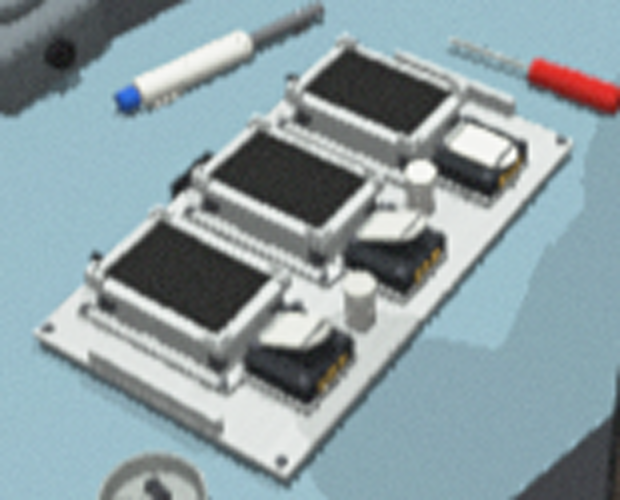

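View pics/f2.png

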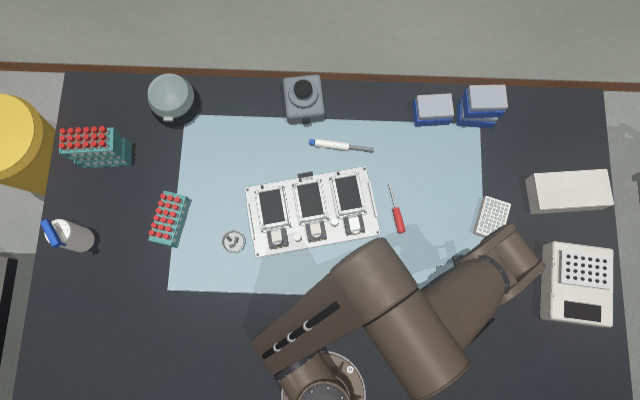

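The side crop shows the right tag lying flat at (485,145) and the other two raised at (390,228) and (295,330). In the top view the vials and loose items are where they were, except the reagent bottle, which the arm hides; the fingers passed over it at about z=190, above its 130 mm.

```bash
python3 -c "
from cell import *
print(job_done())"
```

```text
the job is handed in; nothing more can be done
None
```

I pressed the three pads from left to right, then pushed the right nest's tag fully down, because its springs were the softest. The job is handed in at about 15.7 s.

| Nest | Pad sank (by depth image) | Force | Result |
|---|---|---|---|
| Left | about 7 mm | about 5.7 N | not the softest |
| Middle | about 6.3 mm | about 6.7 N | stiffest |
| Right | about 6.2 mm | about 2 N | softest |

- **Tag:** the right tag came to a firm stop at about 13 N, at the height expected for level. In the last side picture it lies flat, and the other two tags are still raised.
- **Pads:** all three read back at their rest height.
- **Surroundings:** the vials and loose items look unmoved, and the arm was clear of everything with its force reading near zero. The reagent bottle was hidden under the arm in the last top view, so I did not check it; I kept the tool at about 190 mm where it passed the 130 mm bottle.
- **One disagreement:** the shut fingertips sat about 21 mm above the reported tool point. My first press therefore touched nothing, and I found contact by depth image and force instead.

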